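Set an easel's ledge to its length mark and lock the cam lever

ROBOT

A 6-joint arm with a two-finger parallel gripper is mounted at the origin on the work surface. World frame = base frame: x ahead of the robot, y to its left, z up, the work surface at z = 0. Lengths are in m, angles in rad, forces in N, time in s.
With the tool pointing down it reaches from about 0.375 to 0.975 m from the base axis. Payload 3.8 kg.
Tool frame: the origin (TCP) lies midway between the tips of the shut fingers; the grasp point (between the pads) lies 19 mm behind it; z points along the fingers, y is the line along which they close (so a half turn about z gives the same grasp; the last joint's range is limited). The gripper opens to 88 mm and grips with 3 to 60 N. Pads are 18 mm wide; open, the fingers measure 123 mm over their backs; the gripper's body (75 mm by 187 mm) begins 45 mm behind the grasp point.
Start: joints at [1.074, 0.264, 1.604, -0, 1.274, -0.037], TCP at [0.3, 0.605, 0.239] pointing down, gripper open.
Joint ranges: [-2.63, 2.63], [-0.94, 2.18], [0.31, 2.57], [-1.31, 4.45], [0, 2.66], [-2.55, 2.55]. Speed limits (rad/s): [2.57, 2.57, 3.14, 3.14, 3.14, 3.14].

INTERFACE

Orientations are given as a rotation vector (axis times angle).
In Python, from cell import manip, inverse_kinematics, cams, order gives the robot as it stands. Calls block until the motion is done:
- manip.move_pose(position, orientation): joint-space move of the TCP to a pose.
- manip.move_linear(position, rate=0.15, rot=None): straight line of the TCP; rot=None keeps the orientation; rate is the mean speed in m/s.
- manip.set_joints(angles): joint-space move.
- manip.set_gripper(opening, force=None): finger opening in m; force is the grip in N (None keeps the last); returns when the fingers have stopped.
- manip.dwell(seconds).
- inverse_kinematics(position, orientation): joint angles nearest the present ones, or None.
- manip.state(): the state.
- cams.capture(name): name is "side" or "top" or "wrist"; returns a dict with "image" (480x640x3 uint8, blue, green, red), "z_map" (480x640 float32, m along the optical axis (not along the pixel's ray), 0 where there is no reading), "intrinsics" (3x3 intrinsics, pixels), "position" and "orientation" of the camera in the world; the wrist camera has in their place "T_tool_cam" (4x4, takes a point from camera to tool coordinates, whose origin is the TCP and whose axes are the flange's). Camera axes: x right, y down, z forward; pixel columns grow to the right and rows downward; lengths in m; the calibration is good to about 2 mm. The wrist camera is an equidistant fisheye: a pixel r from the principal point sees the ray r / f radians off the axis. A picture is of the moment at which its call begins: read the wrist's pose just before it.
A pose or a line that the arm cannot do raises manip.IKError and nothing moves.
- order.close_job(): hands the job in; it is judged then, once.
The state is a dict: "clock": time; "joint_pos": joint angles; "joint_velocities": joint speeds; "tau": joint torques, N m; "tool_pos": TCP position; "tcp_rot": TCP orientation; "contact_force": force on the tool from outside, world axes, zero at the start; "moment": the same for the moment, N m; "gripper_width": finger opening in m; "grasp_force": force on a finger pad.
Only numpy, scipy, OpenCV 4.12 (cv2) and the standard library are available. Lean on these libraries where they do the work, as an engineer would, in place of code of your own. Each camera call takes 0.05 s, during which the arm holds its last target. There are 200 camera calls.

TASK

The picture ledge of the small table easel has slid down its sloping mast because its cam lever is open. Hold the ledge, slide it up until its top face just meets the rubber marker ring on the mast, and while you hold it there squeeze the cam lever fully closed against the sleeve; do not close the lever anywhere else on the mast. Finish still holding the ledge at the mark with the lever shut: do not let go at the end, leave the marker ring where it is and leave the other things on the mantelpiece alone.

Things in the scene. Friction and masses are not known exactly. Their poses are not given: they have to be found in the camera images.
- easel: Low table easel, stands firm. Bamboo foot frame 270 (x) by 232 (y), 22 mm high; origin centre of its underside, z up. Aluminium mast 16 wide, 12 thick, 360 mm long: centre line from (-120, 0, 36) mm at the front along (0.848, 0, 0.530), sloping up and back at 32 degrees. Behind the mast it is free 90 mm to each side but for the bar at its foot and the prop beyond 230 mm along it.
- ledge: Part that slides on the mast, about 0.4 kg: picture board and, below it, a sleeve. Axes: z up along the mast, y left seen from the front, x into the mast's face. Origin on the mast's centre line level with the board's top face. Lever open: slides freely and runs down by its weight (about 2 N) to its lower stop, where it starts, 126 mm along the mast. Lever closed: clamped to the mast.
- board (a point): Middle of the underside of the ledge's bamboo board, at (-23, 0, -10) mm of the ledge's frame (same axes). Board 220 mm wide (y), 10 mm thick (z -10 to 0), x -36 to -10 mm, with a lip on its front edge (x -41 to -36, z -10 to 10 mm). Fingers that straddle the sleeve can bear up against this underside to push the ledge up the mast and hold it there.
- sleeve (a point): Point in the middle of the ledge's grey sleeve, at (0, 0, -40) mm of the ledge's frame (same axes). The sleeve surrounds the mast below the board: 26 mm wide (y -13 to 13), 22 mm thick (x -11 to 11), ledge z -70 to 0. Free room for fingers beside and behind it. Its left side carries the lever.
- lever (a joint): Angle of the cam lever (rad): 0 = closed, along the sleeve's left (+y) side; starts at 0.42 to 0.55, tip swung out to the left; stop at 0.62; stays where left. Pushed toward the sleeve near its tip it shuts with 5 to 8 N. A pinch from the sleeve's right side (ledge y -13 mm) to the lever's outer side (y 21 when closed) shuts it: then 34 mm wide, middle at y = 4 mm.
- lever_axis (a point): The lever's pivot, at (0, 18, -66) mm of the ledge's frame; it turns about the ledge's x. Black lever 44 mm long from here, 6 mm thick, 16 mm deep (ledge x -8 to 8); closed it takes up ledge y 15 to 21, z -72 to -22 mm. Its cam bites over the last 0.1 rad and may then carry the ledge up by 1 to 2 mm. Axes turn with the lever: z from the axis to the tip, y outward.
- lever_tip (a point): Point on the outer side of the lever, 40 mm from its axis, near the tip. Axes as lever_axis.
- mark (a point): The length mark: lower edge of the black rubber marker ring round the mast (20 by 16 mm outside, 4 mm long), on the mast's centre line; axes as the ledge's. It sits 165 to 225 mm along the mast from its foot. It is a mark, not a stop: the ledge does not catch on it.
- organiser: Bamboo organiser of two tiers, 150 by 200 mm, 131 mm high, fixed; origin centre of its underside. To be left alone.
- dish: White ceramic ring dish, 90 mm across, 22 mm high, on the organiser's upper tier; origin centre of its underside. To be left alone.
- jar: Frosted glass jar with a screw lid, 72 mm across, 95 mm high; origin centre of its underside. To be left alone.
- cup: Teal enamel cup with a handle, 80 mm across, 80 mm high; origin centre of its underside. To be left alone.
- dinosaur: Plastic toy dinosaur with a long neck, 170 mm long, 97 mm high; origin on the surface under its body. To be left alone.

How it is judged:
By the outcome, as a careful person would: the job done as asked, in the order asked, and still so for the second after the job is handed in, while the arm keeps its last pose, push and grip.
It also fails if it takes over 32 s, if anything falls off the work surface, if the arm or the gripper's body presses on something with over 40 N, if the wrist force passes 120 N, or if a joint passes its speed limit or range.

## Working session

There is one attempt and no reset: what is moved stays moved. The work goes in short steps, each a Python script; the robot and the scene stay as the last script left them, time stands still between calls to the robot, and variables do not carry over. Pictures are saved under pics/ and viewed, at most 10 in all, crops included, and the job is handed in when it is done.

```bash
mkdir -p pics; ls; cat > h.py <<'E'
import numpy as np, cv2
from scipy.spatial.transform import Rotation as R
from cell import manip, inverse_kinematics, cams, order
E
python3 - <<'E'
from h import *
for n in ("side","top"):
    c=cams.capture(n); cv2.imwrite(f"pics/{n}1.png",c["image"]); np.savez(n+".npz",**c)
    print(n,c["intrinsics"].tolist(),c["position"],c["orientation"],(c["z_map"]>0).mean())
print(manip.state())
E
```

```text
pics
side [[529.7288581961457, 0.0, 308.89576740766756], [0.0, 529.7288581961457, 237.75364013952853], [0.0, 0.0, 1.0]] [ 0.24439488 -0.94992156  0.63650286] [-2.06558536  0.35884955 -0.17962154] 0.9961946614583334
top [[572.1895764409453, 0.0, 319.56704755107717], [0.0, 572.1895764409453, 241.7447499299893], [0.0, 0.0, 1.0]] [ 0.39456497 -0.01955784  1.34678231] [-2.16836884  2.17395311 -0.15441527] 0.9959733072916667
{'clock': 0.1, 'joint_pos': array([ 1.07406738e+00,  2.64666284e-01,  1.60522732e+00,  2.16933708e-05,
        1.27365919e+00, -3.69210954e-02]), 'joint_velocities': array([-0.00121744, -0.00248818, -0.00306979, -0.00088159,  0.0016436 ,
       -0.00097222]), 'tau': array([ 1.02919053e-03, -5.03619325e+01, -3.58069539e+01,  7.32018217e-02,
        2.32657220e-02, -5.59644150e-05]), 'tool_pos': array([0.29925907, 0.60433968, 0.23752571]), 'tcp_rot': array([-7.15805729e-01, -3.05840564e+00,  2.96093255e-03]), 'contact_force': array([-1.19293336,  0.19654004, -0.10794742]), 'moment': array([-0.01231674,  0.04878138, -0.00461036]), 'grasp_force': 0.0, 'gripper_width': 0.08828504753638183}
```

View pics/side1.png

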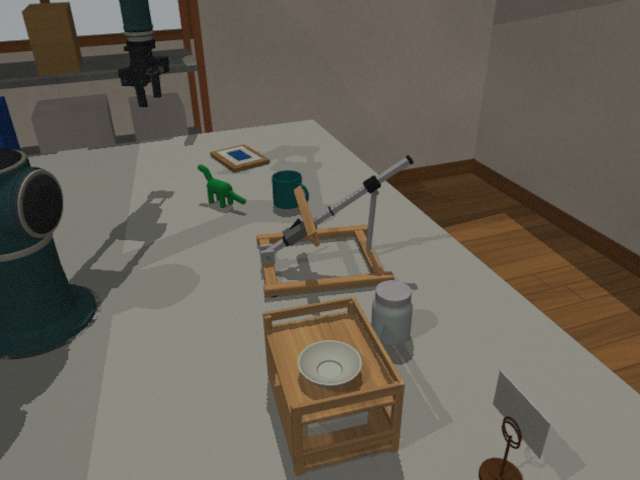

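View pics/top1.png

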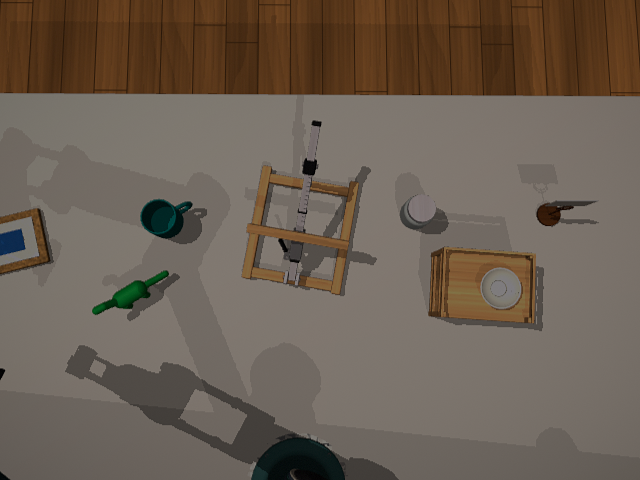

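The side view shows the mast rising to the right, with the ring near (331,210), the prop collar at (372,184) and the sleeve near (293,233). In the top view the mast runs from (290,283) to (317,124), with the ring near (303,210) and the open lever at (284,246), on its left. Next I'll fit the easel pose.

```bash
cat >> h.py <<'E'
def cloud(c):
    z=c["z_map"]; v,u=np.indices(z.shape); K=c["intrinsics"]
    P=np.stack([(u-K[0,2])*z/K[0,0],(v-K[1,2])*z/K[1,1],z],-1)
    return P@R.from_rotvec(c["orientation"]).as_matrix().T+c["position"]
def ray(c,u,v):
    K=c["intrinsics"]; d=np.array([(u-K[0,2])/K[0,0],(v-K[1,2])/K[1,1],1])
    return c["position"],R.from_rotvec(c["orientation"]).as_matrix()@d
def proj(c,P):
    q=(np.asarray(P)-c["position"])@R.from_rotvec(c["orientation"]).as_matrix(); K=c["intrinsics"]
    return np.c_[K[0,0]*q[:,0]/q[:,2]+K[0,2],K[1,1]*q[:,1]/q[:,2]+K[1,2]]
E
python3 - <<'E'
from h import *
for n in ("top","side"):
    c=dict(np.load(n+".npz")); P=cloud(c); im=c["image"].astype(int)
    b,g,r=im[...,0],im[...,1],im[...,2]
    box=(slice(110,300),slice(230,375)) if n=="top" else (slice(140,300),slice(240,420))
    m=np.zeros(b.shape,bool); m[box]=True
    bam=m&(r-b>35)&(P[...,2]<.035)&(P[...,2]>0.008)
    q=P[bam]; print(n,"foot n",len(q),"z",np.percentile(q[:,2],[5,50,95]))
    rc=cv2.minAreaRect((q[:,:2]*1000).astype(np.float32)); print(rc)
    # mast: nonbamboo points above 45mm
    ms=m&(r-b<20)&(P[...,2]>.05); q=P[ms]
    if n=="top":
        q=q[(abs(q[:,1]-np.median(q[:,1]))<.05)]
        q=q[q[:,2]>.13]
        mu=np.median(q,0);d=np.linalg.svd(q-q.mean(0),full_matrices=False)[2][0]; print("mast",q.mean(0),d,q.max(0),len(q))
im=cv2.imread("pics/side1.png")[150:280,240:430]; a=cv2.resize(im,None,fx=4,fy=4,interpolation=2)
cv2.imwrite("pics/c1.png",a)
im=cv2.imread("pics/top1.png")[110:300,235:375]; cv2.imwrite("pics/c2.png",cv2.resize(im,None,fx=3,fy=3,interpolation=2))
E
```

```text
top foot n 3278 z [0.01596911 0.02094811 0.02562449]
((583.5780639648438, -6.4490509033203125), (231.77020263671875, 269.584716796875), 79.76446533203125)
mast [ 0.66340523 -0.02549777  0.29200229] [ 0.24025238 -0.0043459  -0.97070073] [ 0.77620101 -0.00227041  1.34678231] 920
side foot n 2797 z [0.01003621 0.0203851  0.02327437]
((630.2655029296875, 315.35906982421875), (896.6964111328125, 273.0186462402344), 81.44255065917969)
```

View pics/c1.png

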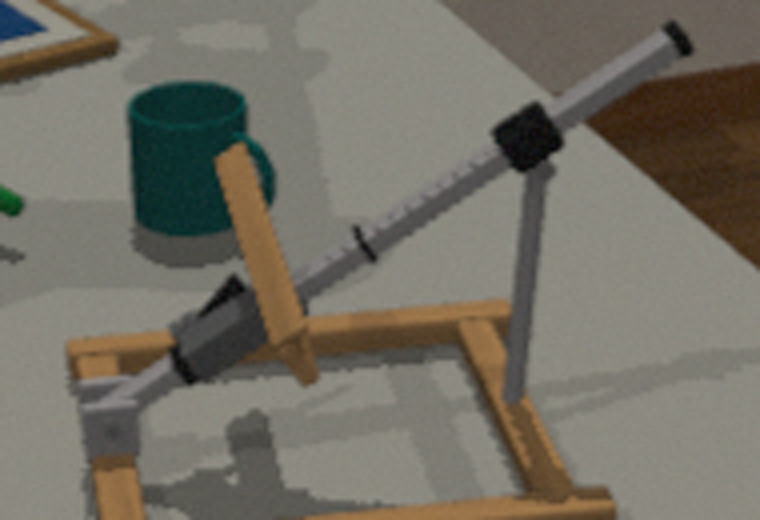

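View pics/c2.png

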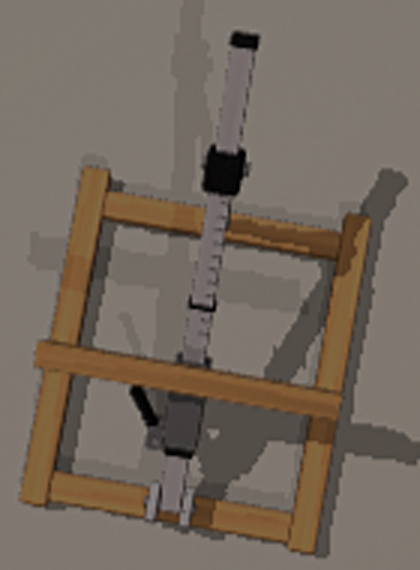

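The crops show the ring as a black band at side (331,211) and top (302,212). The lever is open to the left, at top crop (143,408). The foot rectangle matches 232×270 mm. Now the profile along the mast for the ring, and IK checks.

```bash
cat >> h.py <<'E'
yaw=np.radians(79.764-90); E0=np.array([.58358,-.00645,0])
RE=R.from_euler("z",yaw).as_matrix()
ez=RE@[.848,0,.530]; ez/=np.linalg.norm(ez); ey=RE@[0,1,0]; ex=np.cross(ey,ez); RL=np.c_[ex,ey,ez]
F0=E0+RE@[-.12,0,.036]
def L(s,p): return F0+ez*s+RL@np.asarray(p,float)   # ledge-frame point, ledge at s along the mast
def tool(roll=0,tilt=0): # tool z = ledge x ; tool y = +-ledge y ; tilt about ledge y
    return (R.from_matrix(RL)*R.from_euler("y",90+tilt,degrees=True)*R.from_euler("z",roll,degrees=True)).as_rotvec()
E
python3 - <<'E'
from h import *
for n,x,y in (("top",-.008,0),("side",0,-.010),("side",0,-.008)):
    c=dict(np.load(n+".npz")); g=c["image"].mean(-1).astype(np.float32)
    s=np.arange(.15,.235,.001); uv=proj(c,[L(a,[x,y,0]) for a in s]).astype(np.float32)
    v=cv2.remap(g,uv[:,:1],uv[:,1:],1).ravel(); print(n,uv[0],uv[-1]); print(dict(zip((s*1000).round().astype(int).tolist(),v.round().astype(int).tolist())))
    print("end",proj(c,[L(.36,[-.006,0,0]),L(0,[-.006,0,0])]))
print(tool(0),R.from_rotvec(tool(0)).as_matrix()[:,2])
for roll in (0,180):
  for tilt in (-30,-15,0,15):
    print(roll,tilt,[None if (q:=inverse_kinematics(L(s,[gx+.019,.004,-.03]),tool(roll,tilt))) is None else np.round(q,2).tolist() for s,gx in ((.126,-.1),(.126,-.005),(.2,-.005))])
E
```

```text
top [300.2325 220.6366] [306.04327 184.37285]
{150: 106, 151: 105, 152: 105, 153: 108, 154: 110, 155: 110, 156: 110, 157: 110, 158: 110, 159: 110, 160: 110, 161: 110, 162: 109, 163: 110, 164: 109, 165: 107, 166: 102, 167: 84, 168: 64, 169: 44, 170: 24, 171: 28, 172: 52, 173: 74, 174: 92, 175: 110, 176: 111, 177: 110, 178: 109, 179: 107, 180: 105, 181: 107, 182: 110, 183: 110, 184: 109, 185: 109, 186: 110, 187: 110, 188: 110, 189: 110, 190: 110, 191: 109, 192: 109, 193: 109, 194: 110, 195: 110, 196: 110, 197: 109, 198: 109, 199: 106, 200: 103, 201: 101, 202: 105, 203: 110, 204: 110, 205: 109, 206: 109, 207: 109, 208: 108, 209: 107, 210: 105, 211: 107, 212: 110, 213: 111, 214: 110, 215: 110, 216: 110, 217: 110, 218: 110, 219: 110, 220: 109, 221: 108, 222: 108, 223: 109, 224: 110, 225: 110, 226: 110, 227: 109, 228: 107, 229: 104, 230: 100, 231: 101, 232: 106, 233: 109, 234: 109}
end [[315.51316519 125.53015997]
 [290.75062222 280.0377595 ]]
side [324.1427  217.42715] [357.55444 195.52463]
{150: 81, 151: 81, 152: 80, 153: 80, 154: 80, 155: 81, 156: 80, 157: 79, 158: 80, 159: 81, 160: 82,
[... 1755 characters left out ...]
0.07, -0.05, 2.55, 3.98, 0.25, 0.92], [0.03, -0.02, 2.42, 4.31, 0.17, 0.55]]
0 0 [[0.06, -0.31, 2.42, -0.27, 0.49, -1.13], [0.03, -0.05, 2.4, -0.43, 0.26, -0.98], [-0.0, 0.0, 2.26, -0.28, 0.34, -1.16]]
0 15 [[0.01, -0.17, 2.25, -0.08, 0.78, -1.33], [-0.01, 0.04, 2.22, -0.09, 0.59, -1.33], [-0.03, 0.1, 2.07, -0.07, 0.68, -1.37]]
180 -30 [None, None, [0.06, 0.07, 2.54, 3.54, 0.57, -1.8]]
180 -15 [None, [0.07, -0.05, 2.55, 3.98, 0.25, -2.22], None]
180 0 [[0.06, -0.31, 2.42, -0.27, 0.49, 2.01], [0.03, -0.05, 2.4, -0.43, 0.26, 2.16], [-0.0, 0.0, 2.26, -0.28, 0.34, 1.99]]
180 15 [[0.01, -0.17, 2.25, -0.08, 0.78, 1.81], [-0.01, 0.04, 2.22, -0.09, 0.59, 1.81], [-0.03, 0.1, 2.07, -0.07, 0.68, 1.77]]
```

The ring spans about 167.5 to 171.5 mm along the mast, and both views agree. I'll move in above the sleeve and look with the wrist camera.

```bash
python3 - <<'E'
from h import *
c=cams.capture("wrist"); T=c["T_tool_cam"]; print(T.round(3).tolist(), c["intrinsics"].tolist())
roll=0 if T[0,3]<0 else 180   # camera on the upper (+ledge z) side
print("roll",roll)
manip.move_pose(L(.126,[-.08,.006,-.036]),tool(roll))
s=manip.state(); print(s["clock"],s["tool_pos"]-L(.126,[-.08,.006,-.036]),s["joint_pos"].round(2),s["contact_force"])
c=cams.capture("wrist"); cv2.imwrite("pics/w1.png",c["image"])
E
```

```text
[[0.0, -0.95, -0.312, 0.082], [1.0, 0.0, -0.0, 0.0], [0.0, -0.312, 0.95, -0.145], [0.0, 0.0, 0.0, 1.0]] [[371.64829954431775, 0.0, 317.0665747384716], [0.0, 371.64829954431775, 242.27473285285438], [0.0, 0.0, 1.0]]
roll 180
2.3833 [0.00057703 0.00035563 0.00058806] [ 0.07 -0.31  2.43 -0.28  0.49  2.03] [ 0.90931107  0.35084042 -0.42354717]
```

View pics/w1.png

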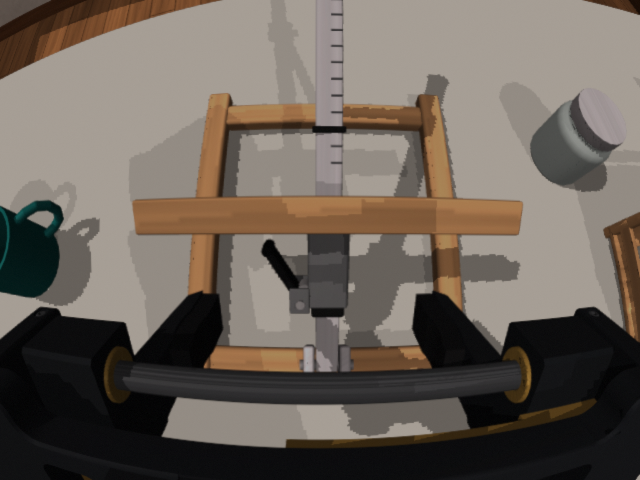

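The wrist view is clear: ring at (329,128), board across rows 200–235, sleeve at (328,275), lever tip at (268,247), and the fingers straddle the sleeve. I'll check the model against this view.

```bash
cat >> h.py <<'E'
def wcap():
    s=manip.state(); c=cams.capture("wrist"); c["R"]=R.from_rotvec(s["tcp_rot"]).as_matrix(); c["p"]=s["tool_pos"]; return c
def wproj(c,P):
    T=c["T_tool_cam"]; K=c["intrinsics"]
    q=((np.atleast_2d(P)-c["p"])@c["R"]-T[:3,3])@T[:3,:3]
    r=np.hypot(q[:,0],q[:,1]); k=K[0,0]*np.arctan2(r,q[:,2])/np.maximum(r,1e-9)
    return np.c_[q[:,0]*k+K[0,2],q[:,1]*k+K[1,2]]
def prof(c,P):
    uv=wproj(c,P).astype(np.float32); return cv2.remap(c["image"].mean(-1).astype(np.float32),uv[:,:1],uv[:,1:],1).ravel(),uv
def edges(c,s,verbose=0):
    "ring s-interval on the mast face, from the dark dip"
    a=np.arange(.145,.2,.0002); v,uv=prof(c,[L(t,[-.008,0.002,0]) for t in a]); i=a[v<60]; return (i.min(),i.max()) if len(i) else None
E
python3 - <<'E'
from h import *
c=wcap(); import pickle; pickle.dump(c,open("w1.pkl","wb"))
print("ring",edges(c,0))
# lateral check at s=.15 (mast edges y+-8 at x=-6), sleeve edges at z=-.05
y=np.arange(-.03,.0301,.001)
for s,x in ((.15,-.006),(.19,-.006),(.076,-.011)):
    v,uv=prof(c,[L(s,[x,a,0]) for a in y]); print(s,uv[30].round(1),v.astype(int).tolist())
a=np.arange(-.09,-.03,.001); v,uv=prof(c,[L(.126,[-.011,0.004,t]) for t in a]); print("sleeve low",dict(zip((a*1000).round().astype(int).tolist(),v.astype(int).tolist())))
a=np.arange(-.03,.03,.001); v,uv=prof(c,[L(.126,[-.041,0.05,t]) for t in a]); print("lip front",dict(zip((a*1000).round().astype(int).tolist(),v.astype(int).tolist())))
E
```

```text
ring (np.float64(0.1664000000000006), np.float64(0.1700000000000007))
0.15 [328.6 159.8] [139, 139, 139, 139, 139, 139, 139, 139, 139, 139, 139, 139, 139, 138, 139, 139, 138, 139, 138, 139, 139, 137, 120, 138, 147, 151, 150, 147, 146, 145, 145, 144, 146, 147, 147, 147, 148, 140, 126, 138, 139, 139, 139, 139, 138, 139, 139, 139, 140, 139, 139, 139, 139, 139, 140, 139, 138, 139, 139, 139, 139]
0.19 [328.9  92.4] [157, 157, 157, 157, 157, 157, 157, 157, 157, 157, 157, 157, 157, 157, 157, 157, 157, 157, 157, 157, 156, 155, 125, 136, 147, 152, 152, 149, 148, 146, 146, 146, 147, 148, 148, 149, 151, 142, 130, 139, 139, 139, 138, 139, 140, 155, 157, 157, 157, 147, 139, 139, 139, 139, 139, 139, 140, 139, 139, 142, 155]
0.076 [327.7 279.1] [96, 97, 96, 96, 96, 96, 96, 95, 96, 95, 96, 95, 96, 96, 96, 96, 93, 67, 48, 62, 62, 63, 63, 63, 62, 62, 63, 64, 63, 63, 64, 62, 63, 63, 63, 64, 64, 64, 63, 64, 64, 62, 57, 53, 62, 66, 64, 49, 38, 30, 6, 3, 3, 3, 4, 7, 8, 9, 8, 30, 119]
sleeve low {-90: 98, -89: 98, -88: 98, -87: 99, -86: 98, -85: 98, -84: 98, -83: 99, -82: 98, -81: 98, -80: 97, -79: 97, -78
[... 256 characters left out ...]
, -49: 64, -48: 64, -47: 64, -46: 64, -45: 63, -44: 63, -43: 64, -42: 64, -41: 64, -40: 71, -39: 78, -38: 78, -37: 78, -36: 78, -35: 78, -34: 78, -33: 71, -32: 52, -31: 50}
lip front {-30: 139, -29: 139, -28: 139, -27: 139, -26: 139, -25: 139, -24: 139, -23: 139, -22: 139, -21: 139, -20: 139, -19: 138, -18: 139, -17: 139, -16: 139, -15: 139, -14: 139, -13: 139, -12: 132, -11: 86, -10: 91, -9: 97, -8: 99, -7: 99, -6: 97, -5: 97, -4: 95, -3: 95, -2: 95, -1: 95, 0: 96, 1: 99, 2: 101, 3: 102, 4: 102, 5: 102, 6: 102, 7: 104, 8: 107, 9: 81, 10: 78, 11: 78, 12: 78, 13: 78, 14: 78, 15: 78, 16: 79, 17: 78, 18: 78, 19: 78, 20: 79, 21: 78, 22: 79, 23: 78, 24: 78, 25: 78, 26: 78, 27: 78, 28: 78, 29: 78}
```

The model holds to about 1 mm: the ring's lower edge is near 167.3 mm and the lateral fit is good. Pads pressed against the board would only just reach the open lever's tip. So I'll go in low and push the lever partly in, to about 0.21 rad, well short of the bite. Then I'll move up under the board.

```bash
python3 - <<'E'
from h import *
def rep(t):
    s=manip.state(); q=RL.T@(s["tool_pos"]-F0); f=RL.T@s["contact_force"]
    print(t,round(s["clock"],2),"xyz",(q*1000).round(1),"F",f.round(1),"w",round(s["gripper_width"]*1000,1),"g",round(s["grasp_force"],1))
rep("a")
manip.move_linear(L(.126,[.016,.004,-.036]),rate=.08); rep("in")
manip.set_gripper(.062,15); rep("62")
manip.set_gripper(.051,15); rep("51")
c=wcap(); cv2.imwrite("pics/w2.png",c["image"])
E
```

```text
a 2.48 xyz [-80.1   6.5  90.5] F [-0.2 -0.8  0.1] w 88.0 g 0.0
in 3.83 xyz [15.7  4.1 90.4] F [ 0.6  0.5 -0.6] w 88.0 g 0.0
62 4.39 xyz [15.4  5.8 93.4] F [3.7 6.5 4. ] w 61.9 g 3.1
51 4.76 xyz [15.   6.1 94.9] F [2.8 6.6 4.7] w 50.7 g 3.0
```

View pics/w2.png

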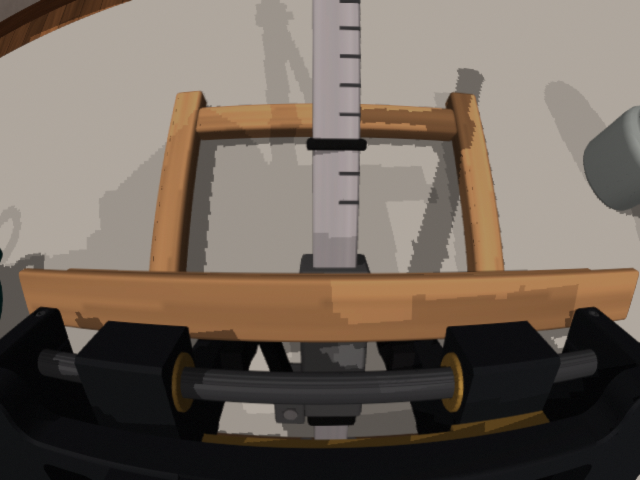

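The wrist view shows the lever partly in (tip at about (262,345)), the ring at (336,144) and the sleeve's end face around (335,262). The lever is near 0.24 rad and the arm is compliant. Next: release the lever slightly, go up under the board and slide most of the way.

```bash
cat >> h.py <<'E'
def rep(t):
    s=manip.state(); q=RL.T@(s["tool_pos"]-F0); f=RL.T@s["contact_force"]
    print(t,round(s["clock"],2),"xyz",(q*1000).round(1),"F",f.round(1),"w",round(s["gripper_width"]*1000,1),"g",round(s["grasp_force"],1)); return q
def look(name):
    c=wcap(); cv2.imwrite(f"pics/{name}.png",c["image"]); out=[]
    a=np.arange(.11,.2,.0005)
    for lab,x,y in (("ring",-.008,.002),("endL",.011,.0115),("endR",.011,-.0115),("lipL",-.036,.06),("lipR",-.036,-.06)):
        z=.01 if lab[:3]=="lip" else 0
        v,uv=prof(c,[L(t,[x,y,z]) for t in a])
        if lab=="ring": i=a[v<60]; print(lab,i[:1]*1000,i[-1:]*1000)
        elif lab[:3]=="end": i=a[(v<75)]; print(lab,(i*1000).round(1)[-1:],uv[0].round(),uv[-1].round())
        else: g=np.gradient(cv2.GaussianBlur(v[:,None],(1,5),0).ravel()); j=np.argsort(-abs(g))[:3]; print(lab,(a[j]*1000).round(1),g[j].round(1))
    return c
E
python3 - <<'E'
from h import *
manip.set_gripper(.058,15); rep("58")
manip.move_linear(L(.126,[.016,.004,-.019]),rate=.06); rep("touch?")
manip.move_linear(L(.150,[.016,.004,-.019]),rate=.06); rep("150")
manip.move_linear(L(.160,[.016,.004,-.019]),rate=.05); manip.dwell(.3); rep("160")
look("w3")
E
```

```text
58 5.12 xyz [16.1  3.7 89.2] F [ 0.1 -0.2  0.7] w 58.1 g 0.0
touch? 5.56 xyz [ 16.2   3.8 106.2] F [-1.4 -0.4 -1.9] w 57.9 g 1.1
150 6.11 xyz [ 15.9   4.  131.4] F [-1.7  0.1 -2.4] w 57.9 g 1.1
160 6.76 xyz [ 15.9   4.1 140.9] F [-2.4  0.9 -2.5] w 58.0 g 1.1
ring [110.] [171.]
endL [195.5] [302. 373.] [298. 180.]
endR [200.] [350. 372.] [358. 180.]
lipL [153.5 153.  163. ] [24.5 23.6 20.8]
lipR [153.5 153.  163. ] [25.5 23.7 23.3]
```

View pics/w3.png

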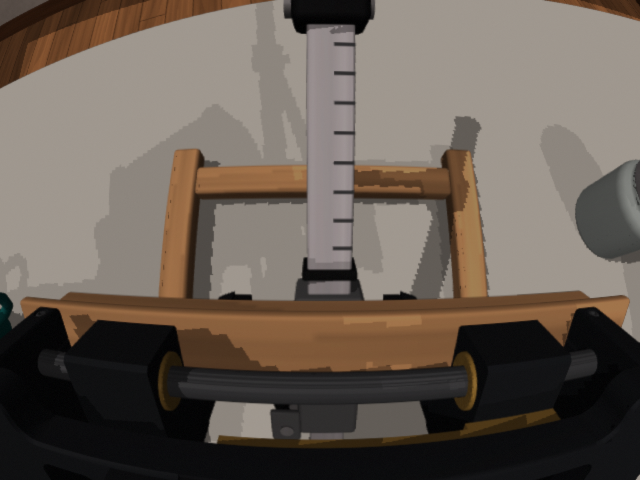

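The ledge bears on the pads (about 2.5 N) at s ≈ 160. The ring is at (329,270) and its lower edge is a few mm above the sleeve's end face. I'll move closer and zoom in.

```bash
python3 - <<'E'
from h import *
manip.move_linear(L(.1655,[.016,.004,-.019]),rate=.03); manip.dwell(.2); rep("165")
c=wcap(); import pickle; pickle.dump(c,open("w4.pkl","wb"))
for s in (.165,.167):
  for n,p in (("endface back",[.011,.0,0]),("endface front at y10",[-.011,.0,0]),("lip front top",[-.041,0,.01]),("lip back top",[-.036,0,.01]),("ring low front",[-.008,0,0]),("ring low back",[.008,.01,0])): print(s,n,wproj(c,L(s,p)).round(1))
for u in (311,330,345,302,357,100,250):
    print(u,c["image"][235:320,u].mean(-1).astype(int).tolist())
cv2.imwrite("pics/w4.png",cv2.resize(c["image"][220:330,270:390],None,fx=5,fy=5,interpolation=0))
E
```

```text
165 7.34 xyz [ 16.    4.  146.5] F [ 0.  -0.1 -3. ] w 57.8 g 1.1
0.165 endface back [[327.1 277.9]]
0.165 endface front at y10 [[328.7 302.4]]
0.165 lip front top [[332.3 320.3]]
0.165 lip back top [[331.6 311.6]]
0.165 ring low front [[328.4 298.7]]
0.165 ring low back [[302.6 280.9]]
0.167 endface back [[327.2 273.5]]
0.167 endface front at y10 [[328.7 297.5]]
0.167 lip front top [[332.4 314. ]]
0.167 lip back top [[331.7 305.4]]
0.167 ring low front [[328.5 293.8]]
0.167 ring low back [[302.6 276.3]]
311 [143, 144, 142, 144, 143, 143, 143, 144, 144, 143, 144, 144, 143, 143, 144, 143, 142, 143, 144, 143, 143, 142, 126, 120, 121, 121, 120, 120, 120, 120, 120, 120, 121, 120, 119, 120, 120, 120, 120, 120, 120, 119, 120, 121, 119, 121, 120, 118, 92, 35, 12, 9, 11, 10, 10, 10, 9, 9, 9, 16, 31, 43, 46, 49, 53, 56, 77, 74, 70, 69, 69, 68, 69, 69, 67, 63, 54, 65, 71, 77, 84, 93, 104, 110, 108]
330 [137, 138, 138, 137, 138, 138, 138, 138, 138, 138, 138, 138, 138, 137, 138, 137, 138, 138, 138, 139, 137, 138, 139, 138, 138, 137, 129, 117, 116, 116, 116, 117, 117, 117, 117, 116, 117, 117, 116,
[... 1475 characters left out ...]
1, 148, 148, 147, 149, 148, 148, 148, 138, 133, 131, 132, 132, 131, 132, 132, 132, 132, 133, 132, 132, 132, 132, 132, 132, 132, 132, 132, 132, 132, 132, 132, 132, 133, 131, 132, 131, 112, 84, 67, 63, 62, 63, 63, 65, 65, 63, 54, 61, 68, 76, 84, 96, 105, 105, 101, 99, 96, 96, 95, 96, 95, 95, 83]
250 [132, 132, 132, 132, 132, 132, 132, 132, 132, 132, 132, 132, 132, 132, 132, 132, 132, 132, 132, 133, 132, 132, 133, 132, 132, 132, 132, 132, 133, 133, 133, 134, 134, 133, 134, 134, 142, 145, 145, 146, 140, 133, 132, 132, 133, 132, 132, 132, 133, 134, 134, 134, 134, 134, 135, 139, 148, 148, 140, 82, 30, 12, 7, 7, 17, 57, 73, 70, 67, 65, 61, 60, 59, 59, 58, 47, 61, 69, 75, 82, 91, 100, 107, 109, 105]
```

View pics/w4.png

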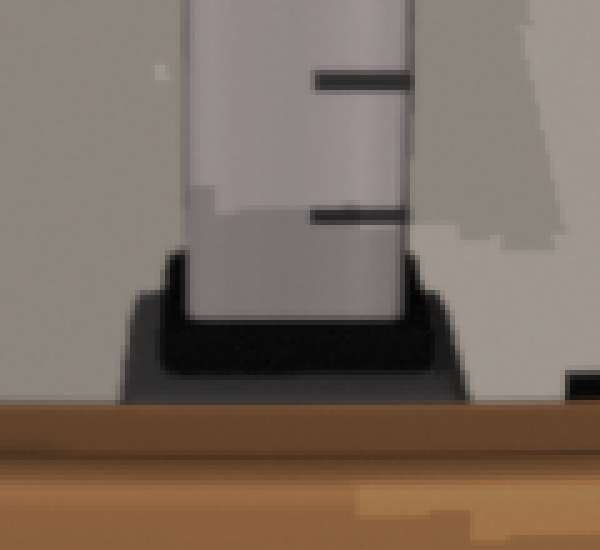

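The zoom shows the ring's lower front edge at row 294.4 and the sleeve's end face from row 278 (back) to 301 (front). That puts the ledge at about 165.1 mm, 1.7 mm short of the ring. I'll close a good part of the way, staying outside the bite, and re-measure, leaving about 1 mm for the cam's lift.

```bash
cat >> h.py <<'E'
def gap(tag):
    "ring s, ledge s (mm) from edges in the wrist image"
    c=wcap(); g=c["image"].mean(-1); cv2.imwrite(f"pics/{tag}.png",c["image"])
    a=np.arange(.155,.18,.0001)
    v,_=prof(c,[L(t,[-.008,0,0]) for t in a]); i=np.where(v<26)[0]; ring=a[i.min()] if len(i) else np.nan
    out=[]
    for y in (.0115,-.0115):
        v,_=prof(c,[L(t,[.011,y,0]) for t in a]); j=np.where(v>75)[0]; out.append(a[j.min()] if len(j) else np.nan)
    v,_=prof(c,[L(t,[-.010,.0,0]) for t in a]); j=np.where((v<65))[0]; out.append(a[j.min()] if len(j) else np.nan)
    print(tag,"ring",round(ring*1e3,2),"ledge",(np.array(out)*1e3).round(2))
E
python3 - <<'E'
from h import *
gap("g0")
manip.move_linear(L(.1662,[.016,.003,-.019]),rate=.02); rep("up"); gap("g1")
manip.set_gripper(.046,20); q=rep("46"); gap("g2")
E
```

```text
g0 ring 166.8 ledge [164.7 165.  160.5]
up 7.69 xyz [ 16.1   3.  147.1] F [ 0.6  1.5 -2.2] w 58.1 g 1.5
g1 ring 166.8 ledge [165.4 165.6 161.2]
46 8.12 xyz [ 15.9   4.3 148.1] F [ 1.5  7.6 -2.1] w 46.2 g 6.1
g2 ring 167.6 ledge [166.3 166.5 166.6]
```

```bash
python3 - <<'E'
import cv2,numpy as np
f=lambda n:cv2.resize(cv2.imread(f"pics/{n}.png")[255:330,270:390],None,fx=4,fy=4,interpolation=0)
cv2.imwrite("pics/cmp.png",np.vstack([f("g1"),f("g2")]))
for n in("g1","g2"):
  g=cv2.imread(f"pics/{n}.png").mean(-1)
  for u in(302,330,357): print(n,u,g[265:320,u].astype(int).tolist())
E
```

```text
g1 302 [133, 132, 132, 131, 132, 129, 100, 47, 16, 8, 8, 9, 8, 5, 7, 7, 6, 6, 6, 6, 8, 8, 9, 11, 10, 10, 8, 7, 9, 9, 13, 27, 44, 48, 54, 57, 77, 73, 69, 69, 68, 67, 68, 68, 67, 62, 52, 64, 71, 77, 85, 94, 103, 109, 107]
g1 330 [49, 77, 110, 117, 119, 118, 119, 118, 119, 119, 119, 119, 119, 119, 118, 118, 118, 118, 117, 100, 53, 15, 11, 10, 10, 12, 9, 8, 9, 10, 13, 26, 45, 47, 53, 57, 77, 73, 70, 71, 68, 69, 68, 68, 68, 61, 53, 65, 71, 77, 85, 93, 102, 109, 108]
g1 357 [135, 148, 149, 150, 149, 149, 150, 150, 150, 150, 150, 150, 149, 149, 148, 138, 128, 101, 78, 69, 54, 41, 32, 30, 29, 24, 25, 29, 34, 36, 38, 39, 41, 45, 52, 60, 78, 72, 70, 70, 69, 69, 69, 69, 67, 59, 57, 65, 72, 79, 89, 102, 114, 119, 119]
g2 302 [134, 135, 134, 135, 135, 134, 135, 135, 135, 134, 134, 132, 126, 72, 45, 43, 44, 41, 42, 42, 42, 41, 36, 35, 35, 35, 31, 29, 29, 29, 36, 44, 46, 51, 56, 51, 70, 72, 70, 69, 71, 70, 69, 70, 70, 67, 66, 70, 74, 82, 91, 101, 110, 110, 108]
g2 330 [121, 119, 118, 118, 118, 118, 119, 119, 118, 118, 118, 119, 119, 119, 119, 119, 119, 117, 117, 119, 118, 107, 60, 18, 10, 10, 11, 10, 10, 9, 11, 26, 44, 50, 55, 52, 69, 73, 71, 71, 70, 70, 70, 70, 69, 67, 67, 71, 75, 81, 92, 100, 109, 111, 108]
g2 357 [134, 137, 150, 152, 153, 153, 152, 153, 152, 152, 152, 152, 143, 80, 36, 26, 26, 25, 25, 27, 27, 24, 24, 24, 23, 27, 20, 18, 21, 32, 40, 44, 48, 51, 55, 55, 72, 73, 72, 72, 72, 71, 71, 70, 70, 67, 66, 72, 78, 87, 98, 111, 120, 121, 120]
```

View pics/cmp.png

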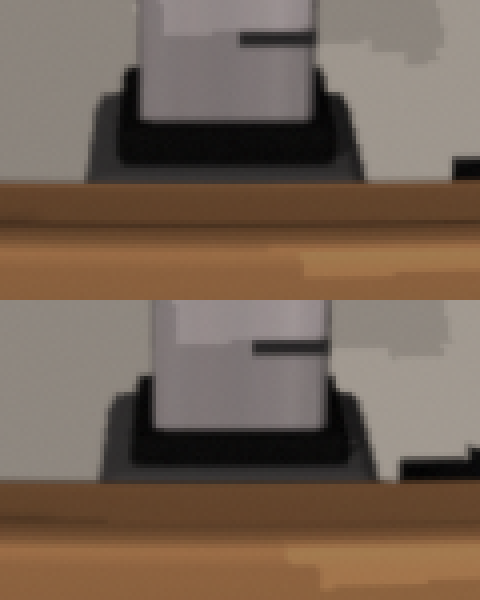

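```bash
python3 - <<'E'
from h import *
import pickle
c=pickle.load(open("w4.pkl","rb")); s=manip.state(); d=dict(c); d["R"]=R.from_rotvec(s["tcp_rot"]).as_matrix(); d["p"]=s["tool_pos"]
print(s["tcp_rot"],tool(180), (R.from_matrix(c["R"]).inv()*R.from_matrix(d["R"])).as_rotvec())
for n,k in(("w4",c),("g2",d)):
  q=RL.T@(k["p"]-F0)
  print(n,q, "ring", [wproj(k,L(a,[-.008,0,0]))[0,1].round(1) for a in(.1662,.1668,.1674,.1702,.1708,.1714)],"ledge x -10,-8,-6,11:",[wproj(k,L(q[2]+.019,[x,0,0]))[0,1].round(1) for x in(-.01,-.008,-.006,.011)])
E
```

```text
[ 2.96243769 -0.26457275  0.8532731 ] [ 2.96161189 -0.26525467  0.84937911] [0.00210417 0.00218653 0.00015288]
w4 [0.01604534 0.0039629  0.14647857] ring [np.float64(295.7), np.float64(294.3), np.float64(292.8), np.float64(285.8), np.float64(284.3), np.float64(282.8)] ledge x -10,-8,-6,11: [np.float64(300.0), np.float64(297.5), np.float64(295.1), np.float64(276.9)]
g2 [0.01584284 0.00433171 0.14808852] ring [np.float64(299.3), np.float64(297.8), np.float64(296.3), np.float64(289.4), np.float64(287.9), np.float64(286.4)] ledge x -10,-8,-6,11: [np.float64(299.6), np.float64(297.1), np.float64(294.7), np.float64(276.6)]
```

Using the pose-consistent predictions, the ring spans 167.1–171.1 mm and the ledge top is now within about 0.5 mm of it. I'll ease down slightly to leave room for the cam's lift, close in small stages while correcting for finger drift, then squeeze.

```bash
python3 - <<'E'
from h import *
TZ=.1474; cy,cz=.002,TZ-.0009
def hold():
    global cy,cz
    for _ in range(3):
        manip.move_linear(F0+RL@[.016,cy,cz],rate=.02); q=rep("hold")
        if abs(q[2]-TZ)<.0003 and abs(q[1]-.004)<.0006: break
        cz+=TZ-q[2]; cy+=.7*(.004-q[1])
hold()
manip.set_gripper(.0435,20); rep("43.5"); hold(); gap("g3")
np.save("cmd.npy",[cy,cz])
E
```

```text
hold 8.43 xyz [ 15.8   3.5 147.6] F [ 0.9  8.5 -2.9] w 46.2 g 6.0
43.5 8.68 xyz [ 15.8   3.3 147.6] F [ 1.   7.3 -2.5] w 43.3 g 5.6
hold 8.93 xyz [ 15.8   3.3 147.6] F [ 0.4  6.9 -2.1] w 43.7 g 5.6
hold 9.18 xyz [ 15.8   3.3 147.1] F [-0.   5.9 -2.2] w 43.3 g 5.8
hold 9.43 xyz [ 15.8   3.4 147.1] F [-2.2  4.1 -2.7] w 43.5 g 5.1
g3 ring 166.8 ledge [165.4 165.6 161.6]
```

```bash
python3 - <<'E'
from h import *
cy,cz=np.load("cmd.npy"); cz+=.0003; np.save("cmd.npy",[cy,cz])
manip.move_linear(F0+RL@[.016,cy,cz],rate=.02); rep("pre")
manip.set_gripper(.030,30); rep("shut"); manip.dwell(.4); rep("shut2"); gap("g4")
im=cv2.imread("pics/g4.png"); cv2.imwrite("pics/g4c.png",np.hstack([cv2.resize(im[255:330,270:390],None,fx=3.3,fy=3.3),cv2.resize(im[255:330,270:390]*0+im[330:405,270:390],None,fx=3.3,fy=3.3)]))
g=im.mean(-1)[265:320]
for u in(302,330,357): print(u,g[:,u].astype(int).tolist())
E
```

```text
pre 9.72 xyz [ 15.8   3.4 147.5] F [-4.   2.5 -3.2] w 43.5 g 4.3
shut 10.06 xyz [ 15.8   3.3 148.6] F [1.2 0.2 1. ] w 32.7 g 32.8
shut2 10.46 xyz [ 15.8   3.3 148.5] F [ 4.  -1.7  3.5] w 33.2 g 32.5
g4 ring 168.1 ledge [166.7 166.9 163. ]
302 [137, 137, 135, 136, 136, 136, 136, 136, 134, 119, 71, 43, 29, 14, 10, 9, 6, 9, 7, 7, 7, 7, 5, 7, 9, 9, 12, 11, 11, 11, 15, 29, 46, 52, 57, 52, 70, 72, 71, 71, 71, 72, 71, 69, 66, 61, 67, 71, 77, 84, 93, 104, 111, 111, 110]
330 [118, 95, 78, 75, 89, 110, 121, 122, 121, 122, 121, 122, 121, 121, 121, 121, 122, 122, 122, 122, 122, 121, 112, 47, 15, 8, 9, 11, 9, 9, 16, 30, 47, 52, 58, 62, 71, 73, 73, 72, 71, 71, 71, 71, 67, 63, 67, 72, 77, 83, 93, 104, 111, 113, 109]
357 [142, 143, 145, 152, 154, 155, 154, 154, 154, 154, 155, 154, 154, 152, 141, 130, 100, 71, 54, 41, 33, 31, 26, 26, 25, 30, 35, 39, 40, 40, 43, 44, 47, 52, 59, 65, 73, 74, 73, 72, 71, 71, 70, 71, 66, 64, 68, 73, 80, 88, 101, 113, 122, 123, 121]
```

View pics/g4.png

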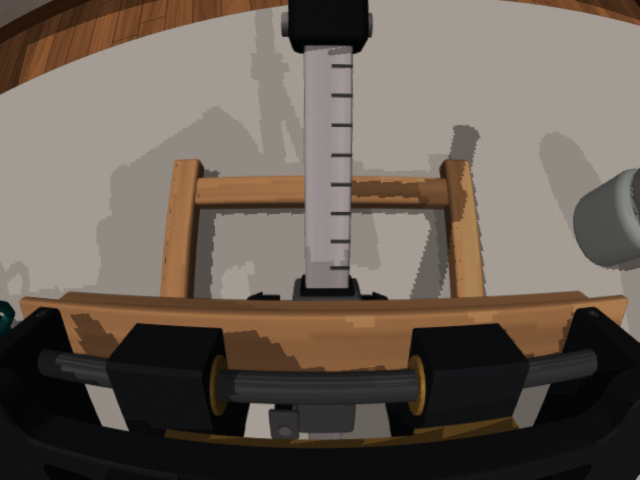

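The grip stopped at 33 mm with 32 N, which matches the lever flat against the sleeve (34 mm nominal). The picture shows the sleeve's end face right at the ring, (328,290). I'll take the residual downward push off the ledge, confirm the hold and hand in.

```bash
python3 - <<'E'
from h import *
cy,cz=np.load("cmd.npy")
manip.move_linear(F0+RL@[.016,cy,cz+.001],rate=.02); manip.dwell(.3); rep("end"); gap("g5")
print(order.close_job())
E
```

```text
end 11.06 xyz [ 15.8   3.3 148.5] F [-2.5 -2.7  2. ] w 32.9 g 35.2
g5 ring 168.0 ledge [166.7 166.9 167.1]
the job is handed in; nothing more can be done
None
```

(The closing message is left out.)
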